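Snap the grating panel into the grater box

ROBOT

A 6-joint arm with a two-finger parallel gripper is mounted at the origin on a cart in front of the work surface, level with it; the furniture and walls round the work are solid. World frame = base frame: x ahead of the robot, y to its left, z up, the work surface at z = 0. Lengths are in m, angles in rad, forces in N, time in s.
With the tool pointing down it reaches from about 0.35 to 0.975 m from the base axis. Payload 17.4 kg.
Tool frame: the origin (TCP) lies midway between the tips of the shut fingers; the grasp point (between the pads) lies 19 mm behind it (ctrl.grasp_offset is the distance from the TCP to the grasp point, in m); z points along the fingers, y is the line along which they close (so a half turn about z gives the same grasp; the last joint's range is limited). The gripper opens to 85 mm and grips with 20 to 120 N. Pads are 22 mm wide; open, the fingers measure 114 mm over their backs; the gripper's body (76 mm by 85 mm) begins 54 mm behind the grasp point. The pads swing forward as they close: fully open they stand 13 mm farther back than shut.
Start: joints at [1.312, 0.116, 1.442, -0, 1.584, -0.038], TCP at [0.148, 0.659, 0.231] pointing down, gripper open.
Joint ranges: [-2.83, 2.83], [-0.83, 2.19], [0.07, 2.5], [-1.14, 4.28], [0.01, 3], [-2.97, 2.97]. Speed limits (rad/s): [1.89, 1.89, 2.22, 3.14, 3.14, 3.14].

INTERFACE

Orientations are given as a unit quaternion [x, y, z, w].
In Python, from plant import ctrl gives the robot as it stands.
- The arm moves only by the tool jog_arm, never from a script. Its argument "commands" is a list that holds one entry, the list of rows, each a list of 7 numbers: the turn, a rotation vector about the world's x, y, z in degrees, then the shift along the world's x, y, z in mm, then the gripper's target within -1 to 1 (shut at 1, half-way at 0, fully open at -1). In form: [[[wx, wy, wz, dx, dy, dz, grip], ...]]. A call has 1 to 10 rows; each row shifts and turns the commanded pose from where the row before left it; what a row does not reach is not made up. A row lasts 1/10 s, in which the tool goes at most 50 mm and 8.59 degrees, less where a joint would pass 70% of its speed; a pose out of reach is approached as far as the arm can. A call with a gripper value outside its range is refused whole. The fingers move at their own pace and stop on an object; the grip force is fixed at half the most. Time passes only in rows, so rows that do not move let the fingers close. It gives the time, the measured TCP pose, the force, the opening and the grip force at its end, in the units of the state.
- ctrl.get_obs(): the state, without advancing time (a new reading comes with each control period).
- ctrl.get_image(name): name is "side" or "top" or "wrist"; returns a dict with "color" (420x560x3 uint8, red, green, blue), "fovy" (degrees; the focal length in pixels is half the picture's height over the tangent of half this angle, whatever the lens; pixels are square), "cx", "cy" (the principal point, pixels), "k1" (the pictures are not rectified: a ray, as slopes to the right and down, at radius r is drawn at 1 + k1 r^2 times it, then the intrinsics apply), "R" (3x3) and "t" (3): a world point X has camera coordinates R X + t; the wrist camera has in their place "tool_from_camera" (4x4, takes a point from camera to tool coordinates, whose origin is the TCP and whose axes are the flange's). Camera axes: x right, y down, z forward; pixel columns grow to the right and rows downward; lengths in m; the calibration is good to about 2 mm. A picture is of the moment at which its call begins: read the wrist's pose just before it. There is no depth.
- ctrl.close_job(): hands the job in; it is judged then, once.
The state is a dict: "t": time; "qpos": joint angles; "joint_velocities": joint speeds; "joint_torque": joint torques, N m; "tool_pos": TCP position; "tool_rot": TCP orientation; "wrist_force": force on the tool from outside, world axes, zero at the start; "moment": the same for the moment, N m; "width": finger opening in m; "gripper_force": force on a finger pad.
Only numpy, scipy, OpenCV 4.12 (cv2) and the standard library are available. Lean on these libraries where they do the work, as an engineer would, in place of code of your own. Each camera call takes 0.05 s, during which the arm holds its last target. There are 200 camera calls.

TASK

Fit the green grating panel (the one with rows of holes) into the frame on top of the clear grater box: tuck its tongue under the grey lip at the far end of the frame while the finned end is still raised, then swing that end down and press it until the green spring latch snaps over it and the panel lies flat and fully home. Leave the blue slicing panel and the other things on the worktop where they are.

Things in the scene. Friction and masses are not known exactly. Their poses are not given: they have to be found in the camera images.
- grater_box: Clear container, 212 x 92 mm, with a grey frame on top, 226 x 104 mm; fixed to the worktop. Origin: centre of its underside; x runs lengthwise from the latch end (nearer the robot) to the lip end; z up. Side guide walls of the frame: inner faces at y = +-36 mm, tops 72 mm above the worktop. Nothing on it is higher than 88 mm.
- box_seat (a point): Centre of the frame's seat, the level ledge on which a panel lies, 62 mm above the worktop; axes as the box. The seat surrounds an opening from x = -71 to 65 mm, y = +-27 mm; from x = 65 mm to the lip it is a solid floor. A panel is home when its origin and axes coincide with this point, with 2 mm of play along x and 3 mm along y.
- box_lip (a point): Middle of the lip's lower edge, at x = 83 mm in the seat frame, 8.5 mm above the seat; axes as the box. The lip is a fixed grey hood, 100 mm wide, 6 mm thick, its edge rounded. The pocket under it is 8.5 mm high and 13 mm deep, from x = 83 mm to a back wall at x = 96 mm; its floor is the seat, its mouth faces the latch.
- latch (a joint): Slide of the green spring latch (34 mm wide) in the middle of the box's -x end: 0 = sprung forward, home; grows as it is pushed toward the box's -x, to 0.011 m at the stop. The spring pushes with 1.5 N at home, 4 N at the stop. Beside it a grey end wall, its inner face at x = -82 mm, 10 mm above the seat.
- latch_tip (a point): Tip of the latch's nose: at home x = -75 mm in the seat frame, 10 mm above the seat (underside of the nose); axes as the box. It overhangs a seated panel's end by about 5 mm. The nose slopes up and back at about 53 degrees to 23 mm above the seat, so a panel end pressed down on it (5 to 9 N at the fin) pushes it back; it then springs over the panel.
- grating_panel: The panel to fit, about 0.11 kg, loose, face up on the worktop: green rim 160 (x) x 66 (y) x 8 (z) mm, steel sheet with rows of dark holes. Origin: centre of the rim's underside; x along its length toward the tongue, z up. The tongue sticks out at +x, from x = 80 to 94 mm, 52 mm wide, 5 mm thick, level with the underside.
- grating_panel_grip (a point): Point to grip on the green panel's upright fin, at x = -45 mm, 27 mm above the underside; axes as the panel. The fin is 12 mm thick along y (close the fingers along y), 44 mm long along x (-67 to -23 mm); its top is 34 mm above the panel's underside.
- grating_panel_tongue (a point): Tip of the green panel's tongue, at x = 94 mm, 2.5 mm above the underside in the panel frame; axes as the panel.
- slicing_panel: A second panel of the same shape with a blue rim and one slanting blade in its steel sheet; loose on the worktop, to be left alone. Origin and axes as on the green panel. Either panel may lie left or right of the box.
- bowl: White bowl, 120 mm across, 54 mm high, empty; origin under its centre. To be left alone.
- salt_shaker: Salt shaker with a grey cap, 44 mm across, 90 mm high; origin under its centre. To be left alone.
- pepper_jar: Spice jar with a yellow lid, 42 mm across, 106 mm high; origin under its centre. To be left alone.
- teaspoon: Steel teaspoon, 130 mm long, lying on the worktop; origin under its middle. To be left alone.
Mind the look-alikes: they are no part of the job. Several things have the shape of the grating_panel; the one meant has the colours described above.

How it is judged:
By the outcome, as a careful person would: the job done as asked, in the order asked, and still so for the second after the job is handed in, with the robot touching nothing.
It also fails if it takes over 42 s, if anything falls off the work surface, if the arm or the gripper's body presses on something with over 40 N, if the wrist force passes 120 N, or if a joint passes its speed limit or range.

## Working session

There is one attempt and no reset: what is moved stays moved. The work goes in short steps, Python scripts to look and compute and a tool call to move; the robot and the scene stay as the last step left them, time stands still between calls to the robot, and variables do not carry over. Pictures are saved under pics/ and viewed, at most 10 in all, crops included, and the job is handed in when it is done.

Besides the shell and the picture viewer there is one more tool, called after ">>>" in YAML: its name, and indented under it one key for each argument. jog_arm: Moves the arm, as the interface text tells. Its arguments: {"type":"object","properties":{"commands":{"type":"array"}},"required":["commands"]}

```bash
mkdir -p pics; cat > h.py <<'E'
import numpy as np,cv2
from plant import ctrl
from scipy.spatial.transform import Rotation as Ro
def save(n,f,crop=None,s=1):
    im=ctrl.get_image(n); np.save(f'pics/{f}.npy',im,allow_pickle=True)
    c=im['color'][:,:,::-1]
    cv2.imwrite(f'pics/{f}.png',c); return im
def load(f): return np.load(f'pics/{f}.npy',allow_pickle=True).item()
def K(im):
    H=im['color'].shape[0]; f=H/2/np.tan(np.radians(im['fovy'])/2)
    return np.array([[f,0,im['cx']],[0,f,im['cy']],[0,0,1]]),np.array([im['k1'],0,0,0,0])
def onz(im,uv,z):
    k,d=K(im); p=cv2.undistortPoints(np.array([[uv]],float),k,d)[0,0]
    R=np.array(im['R']);t=np.array(im['t']); c=-R.T@t; r=R.T@np.array([p[0],p[1],1])
    return c+r*(z-c[2])/r[2]
def proj(im,X):
    k,d=K(im); return cv2.projectPoints(np.atleast_2d(np.array(X,float)),cv2.Rodrigues(np.array(im['R']))[0],np.array(im['t'],float),k,d)[0][:,0]
E
python3 - <<'E'
from h import *
for n in('top','side'):
    im=save(n,n+'0'); print(n,im['fovy'],-np.array(im['R']).T@im['t'],im['k1'])
    c=cv2.imread(f'pics/{n}0.png'); cv2.imwrite(f'pics/{n}0b.png',cv2.resize(c,(800,600),interpolation=cv2.INTER_CUBIC))
o=ctrl.get_obs();print(o)
E
```

```text
top 54.00068700261418 [ 0.31682654 -0.03087925  1.10810622] -0.0657025454948142
side 53.57398551937616 [0.30162455 0.45081707 1.03519928] -0.04538455461667198
{'t': 0.1, 'qpos': array([ 1.31224710e+00,  1.16388665e-01,  1.44218016e+00, -3.45620327e-05,
        1.58395912e+00, -3.78113360e-02]), 'joint_velocities': array([-8.26317358e-04, -1.57879116e-03, -1.42691943e-03, -7.99171249e-04,
        8.39604216e-05, -9.56305165e-04]), 'joint_torque': array([ 3.09442097e-03, -7.33664775e+01, -6.33794117e+01,  9.94664038e-05,
        5.20740752e-03, -2.54032921e-05]), 'tool_pos': array([0.14777674, 0.65846389, 0.23068063]), 'tool_rot': array([ 1.10145217e-01,  9.93915395e-01, -4.65074089e-04, -5.19525940e-05]), 'wrist_force': array([-0.45949151, -0.58673937,  1.09457098]), 'moment': array([ 0.05130387, -0.01117636,  0.0103863 ]), 'gripper_force': 0.0, 'width': 0.08516898323331555}
```

View pics/top0b.png

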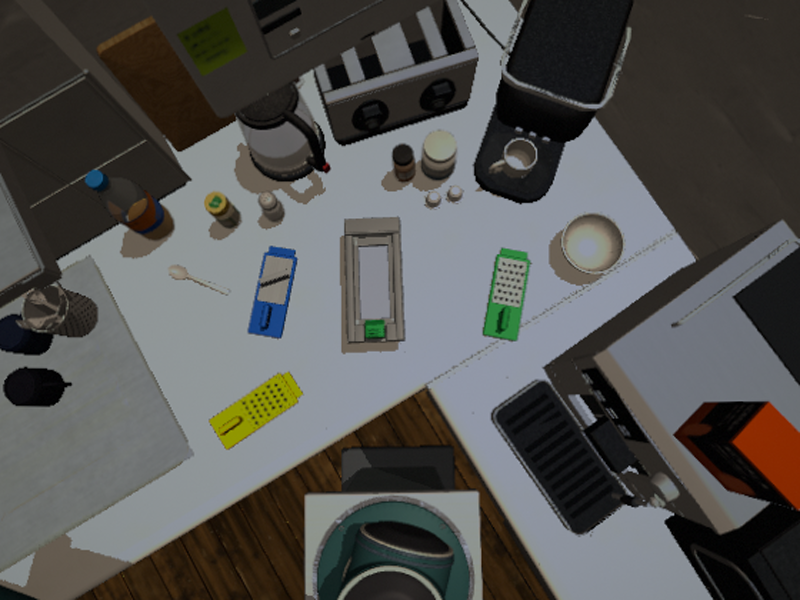

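View pics/side0b.png

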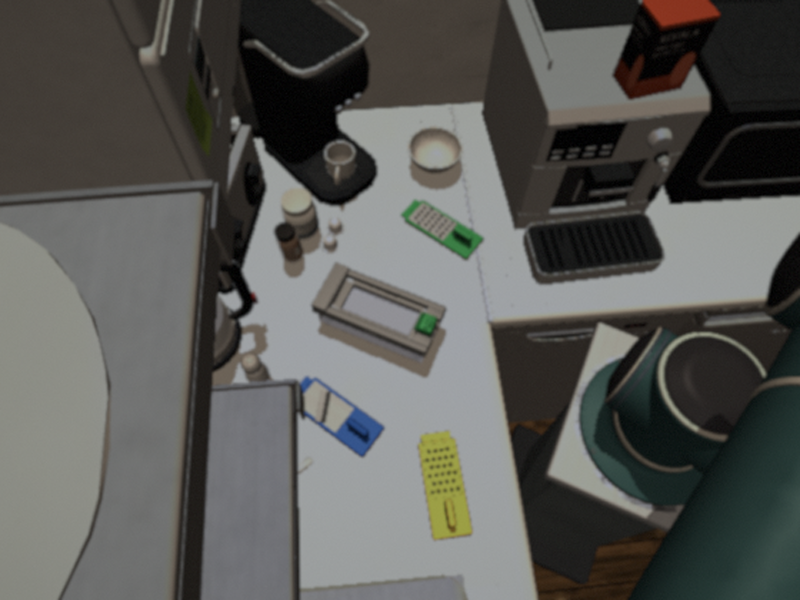

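The top view shows the green panel at about (507,295), with its fin nearer the robot. The box is at about (374,285) with its latch nearer the robot. The blue panel is left of the box. Next I'll enlarge this area.

```bash
python3 - <<'E'
import cv2
c=cv2.imread('pics/top0.png')[145:250,235:375]; c=cv2.resize(c,(784,588),interpolation=cv2.INTER_CUBIC)
cv2.imwrite('pics/c1.png',cv2.convertScaleAbs(c,alpha=1.2))
E
```

```text
(no output)
```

View pics/c1.png

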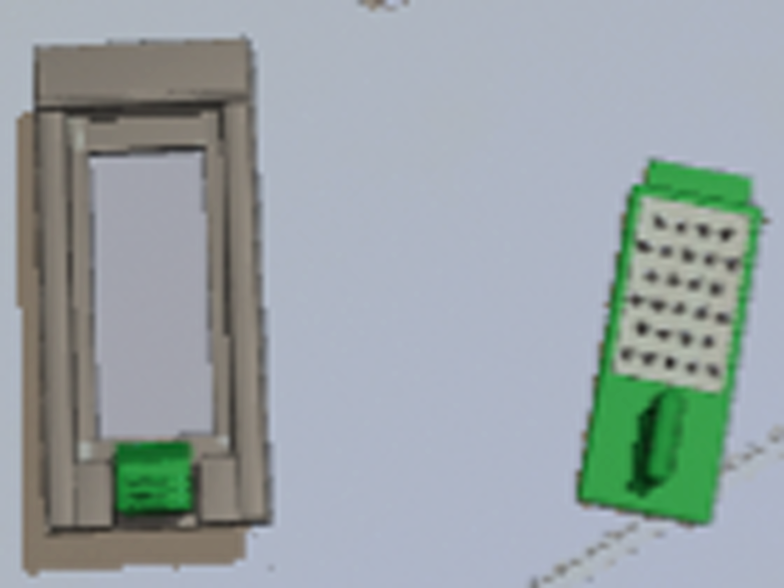

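```bash
cat >> h.py <<'E'
from scipy.optimize import least_squares
def fit(im,pts,uv,x0):
    pts=np.array(pts,float)/1000; uv=np.array(uv,float)
    def T(p): return np.c_[Ro.from_euler('z',p[2]).apply(pts)+[p[0],p[1],0]]
    r=least_squares(lambda p:(proj(im,T(p))-uv).ravel(),x0)
    return r.x,r.fun.reshape(-1,2)
E
python3 - <<'E'
from h import *
im=load('top0'); cr=lambda a:(np.array(a)+.5)/5.6-.5+[235,145]
p,r=fit(im,[(80,33,8),(80,-33,8),(-80,33,8),(-80,-33,8),(94,26,5),(94,-26,5)],cr([(635,186),(760,207),(578,502),(712,522),(650,160),(752,180)]),[.5,-.2,0])
print('panel',p,np.degrees(p[2]));print(r.round(2))
p,r=fit(im,[(65,27,62),(65,-27,62),(-71,-27,62),(-113,52,72),(-113,-52,72),(83,50,76.5),(83,-50,76.5)],cr([(90,153),(205,150),(212,438),(48,528),(268,522),(36,107),(246,104)]),[.5,0,0])
print('box',p,np.degrees(p[2]));print(r.round(2))
E
```

```text
panel [ 0.50557125 -0.22696212 -0.2114999 ] -12.11805153522789
[[-0.7  -0.65]
 [ 0.71  0.01]
 [-0.16 -0.04]
 [ 0.22  0.98]
 [-0.23 -0.12]
 [ 0.16 -0.24]]
box [0.53298716 0.0222271  0.0158577 ] 0.9085795001666983
[[-0.28 -0.05]
 [-0.24 -0.33]
 [ 0.28 -0.34]
 [-1.23  0.7 ]
 [ 0.66  0.24]
 [-0.09  0.36]
 [ 0.9  -0.64]]
```

>>> jog_arm:
  commands:
    - [[0, 0, 0, 27, -46, 0, -1], [0, 0, 0, 27, -46, 0, -1], [0, 0, 0, 27, -46, 0, -1], [0, 0, 0, 27, -46, 0, -1], [0, 0, 0, 27, -46, 0, -1], [0, 0, 0, 27, -46, 0, -1], [0, 0, 0, 27, -46, 0, -1], [0, 0, 0, 27, -46, 0, -1], [0, 0, 0, 27, -46, 0, -1], [0, 0, 0, 27, -46, 0, -1]]

```text
t: 1.1
tool_pos: [0.4013, 0.2255, 0.2313]
tool_rot: [0.11, 0.994, 0.0, 0.0]
wrist_force: [1.3, 0.7, -0.4]
width: 0.0853
gripper_force: 0.0
```

>>> jog_arm:
  commands:
    - [[0, 0, 0, 4, -42, 0, -1], [0, 0, 0, 4, -42, 0, -1], [0, 0, 0, 4, -42, 0, -1], [0, 0, 0, 4, -42, 0, -1], [0, 0, 0, 4, -42, 0, -1], [0, 0, 0, 4, -42, 0, -1], [0, 0, 0, 4, -42, 0, -1], [0, 0, 0, 4, -42, 0, -1], [0, 0, 0, 4, -42, 0, -1], [0, 0, 0, 8, -38, 0, -1]]

```text
t: 2.1
tool_pos: [0.4444, -0.1906, 0.2312]
tool_rot: [0.111, 0.994, -0.0, 0.0]
wrist_force: [1.0, 0.5, 0.2]
width: 0.0855
gripper_force: 0.0
```

>>> jog_arm:
  commands:
    - [[0, 0, 0, 0, 0, -30, -1], [0, 0, 0, 0, 0, -30, -1], [0, 0, 0, 0, 0, 0, -1], [0, 0, 0, 0, 0, 0, -1]]

```text
t: 2.5
tool_pos: [0.4449, -0.1885, 0.1718]
tool_rot: [0.11, 0.994, 0.0, -0.0]
wrist_force: [-0.4, 0.5, 1.3]
width: 0.0854
gripper_force: 0.0
```

```bash
python3 - <<'E'
from h import *
o=ctrl.get_obs(); im=ctrl.get_image('wrist')
T=np.eye(4);T[:3,:3]=Ro.from_quat(o['tool_rot']).as_matrix();T[:3,3]=o['tool_pos']
W=np.linalg.inv(T@np.array(im['tool_from_camera'])); im['R']=W[:3,:3];im['t']=W[:3,3]
np.save('pics/w1.npy',im,allow_pickle=True)
c=im['color'][:,:,::-1].copy(); cv2.imwrite('pics/w1.png',cv2.resize(c,(800,600),interpolation=cv2.INTER_CUBIC))
print(o['tool_pos'],o['qpos'])
P=Ro.from_euler('z',-.2115).apply(np.array([(80,33,8),(80,-33,8),(-80,33,8),(-80,-33,8),(-67,0,34),(-23,0,34)])/1000)+[.50557,-.22696,0]
print(proj(im,P)*800/560)
E
```

```text
[ 0.4448569  -0.18846703  0.17182698] [-4.53526873e-01 -2.91376103e-01  1.91883195e+00 -1.88178328e-05
  1.51474718e+00 -1.80369253e+00]
[[412.93304082 451.32963865]
 [327.21177573 452.01111302]
 [412.31606315 245.80441524]
 [314.13453507 246.80353483]
 [360.62393099 274.50358108]
 [362.93516255 339.99240483]]
```

View pics/w1.png

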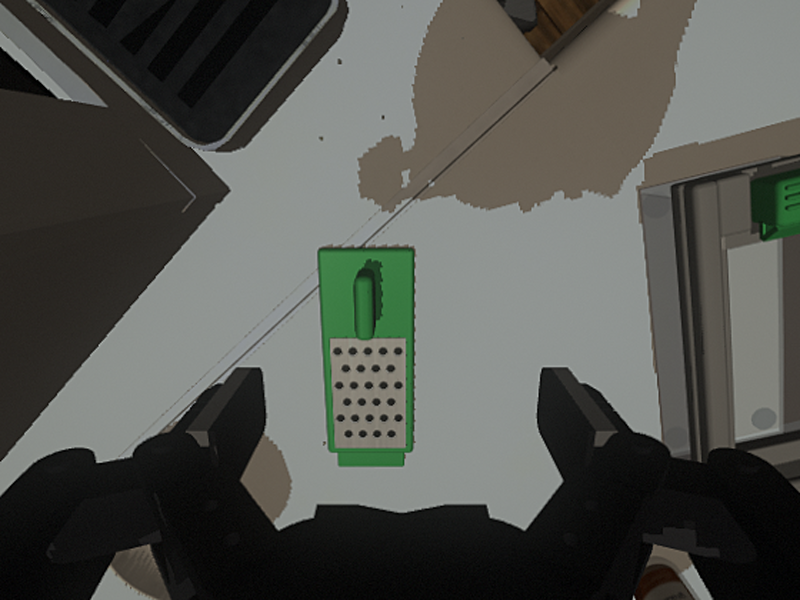

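The wrist view shows the panel rim corners at (329,450), (412,451), (319,248) and (413,247), and the fin from (364,270) to (365,338). All are within a few px of my projection, so I'll refine the fit with them.

```bash
python3 - <<'E'
from h import *
im=load('w1'); cr=lambda a:(np.array(a)+.5)*.7-.5
p,r=fit(im,[(80,33,8),(80,-33,8),(-80,33,8),(-80,-33,8),(94,26,5),(94,-26,5),(-23,0,34)],cr([(413,451),(328,451),(414,247),(318.5,248),(405,466),(338,466),(364.5,339)]),[.5,-.2,-.2])
print('panel',p,np.degrees(p[2]));print(r.round(2))
g=p[:2]+Ro.from_euler('z',p[2]).apply([-.045,0,0])[:2]; o=ctrl.get_obs(); 
y=Ro.from_quat(o['tool_rot']).as_matrix()[:,1]; print(g,(g-o['tool_pos'][:2])*1000,'yawtool',np.degrees(np.arctan2(y[1],y[0]))-90)
E
```

```text
panel [ 0.50593968 -0.2260004  -0.22013856] -12.613010257258388
[[ 0.4   0.72]
 [-0.11  0.76]
 [ 0.75 -0.24]
 [-1.14 -0.83]
 [-0.4  -0.66]
 [ 0.12 -0.64]
 [ 0.36  0.99]]
[ 0.46202566 -0.21617399] [ 16.73449663 -27.60847262] yawtool -12.628398961730099
```

>>> jog_arm:
  commands:
    - [[0, 0, 0, 9, -14, -20, -1], [0, 0, 0, 8, -14, -40, -1], [0, 0, 0, 0, 0, -40, -1], [0, 0, 0, 0, 0, -35, -1], [0, 0, 0, 0, 0, -20, -1], [0, 0, 0, 0, 0, -5, -1], [0, 0, 0, 0, 0, 0, 0], [0, 0, 0, 0, 0, 0, 0.7]]

```text
t: 3.35
tool_pos: [0.463, -0.217, 0.0134]
tool_rot: [0.11, 0.994, -0.0, 0.001]
wrist_force: [0.3, 0.6, -0.1]
width: 0.0589
gripper_force: 0.0
```

>>> jog_arm:
  commands:
    - [[0, 0, 0, 0, 0, 0, 1], [0, 0, 0, 0, 0, 0, 1], [0, 0, 0, 0, 0, 0, 1], [0, 0, 0, 0, 0, 0, 1], [0, 0, 0, 0, 0, 0, 1], [0, 0, 0, 0, 0, 0, 1]]

```text
t: 3.95
tool_pos: [0.4623, -0.2168, 0.0121]
tool_rot: [0.11, 0.994, -0.0, 0.001]
wrist_force: [-1.2, 0.8, 5.6]
width: 0.011
gripper_force: 59.8
```

>>> jog_arm:
  commands:
    - [[0, 0, 0, 0, 0, 10, 1], [0, 0, 0, 0, 0, 25, 1], [0, 0, 0, 0, 0, 40, 1], [0, 0, 0, 0, 10, 40, 1], [0, 0, 3.5, 2, 25, 35, 1], [0, 0, 5, 2, 40, 0, 1], [0, 0, 5, 2, 40, 0, 1], [0, 0, 0, 2, 40, 0, 1], [0, 6, 0, 0, 40, 0, 1], [0, 6, 0, 0, 33, 0, 1]]

```text
t: 4.95
tool_pos: [0.4694, 0.0133, 0.163]
tool_rot: [-0.008, 0.994, 0.0, -0.105]
wrist_force: [0.8, 0.2, -0.2]
width: 0.0103
gripper_force: 58.7
```

>>> jog_arm:
  commands:
    - [[0, 0, 0, 0, 10, 0, 1], [0, 0, 0, 0, 0, 0, 1], [0, 0, 0, 0, 0, 0, 1], [0, 0, 0, 0, 0, 0, 1]]

```text
t: 5.35
tool_pos: [0.4698, 0.0204, 0.1617]
tool_rot: [-0.007, 0.995, 0.001, -0.104]
wrist_force: [-0.4, -0.2, -1.4]
width: 0.0112
gripper_force: 58.7
```

```bash
cat >> h.py <<'E'
S=np.array([.533,.0222,.062]);B=.0159
def state():
    o=ctrl.get_obs(); M=Ro.from_quat(o['tool_rot']).as_matrix()
    # panel axes: y=tool y (sign), z=-tool z
    z=-M[:,2]; y=M[:,1]*np.sign(M[1,1]); x=np.cross(y,z); Rp=np.c_[x,y,z]
    P=o['tool_pos']-Rp@[-.0446,0,.0121]
    L=Ro.from_euler('z',-B); Rb=L.as_matrix()@Rp; e=Ro.from_matrix(Rb).as_euler('ZYX',degrees=True)
    f=lambda v:(L.apply(P+Rp@np.array(v)/1000-S)*1000).round(1)
    print('tcp',o['tool_pos'].round(4),'yaw,tilt,roll',e.round(2),'origin',f([0,0,0]),'tip',f([94,0,0]),'rear',f([-80,0,0]),'F',o['wrist_force'].round(1),'w',o['width'])
    return P,Rp
E
python3 - <<'E'
from h import *
P,Rp=state(); im=save('top','top1')
c=im['color'][125:260,215:395,::-1]; cv2.imwrite('pics/c2.png',cv2.convertScaleAbs(cv2.resize(c,(800,600),interpolation=cv2.INTER_CUBIC),alpha=1.2))
V=np.array([(80,33,8),(80,-33,8),(-80,33,8),(-80,-33,8),(94,26,5),(94,-26,5)])/1000
print(((proj(im,(Rp@V.T).T+P)-[215,125]+.5)*4.444-.5).round(1))
E
```

```text
tcp [0.4698 0.0204 0.1617] yaw,tilt,roll [-0.11 11.91  0.17] origin [-22.1  -0.8  78.7] tip [69.8 -1.  59.3] rear [-100.4   -0.7   95.2] F [-0.4 -0.2 -1.4] w 0.011198803355662406
[[140.2 190. ]
 [259.7 185.6]
 [140.8 464.6]
 [267.9 460.2]
 [153.2 169.6]
 [246.6 166.2]]
```

View pics/c2.png

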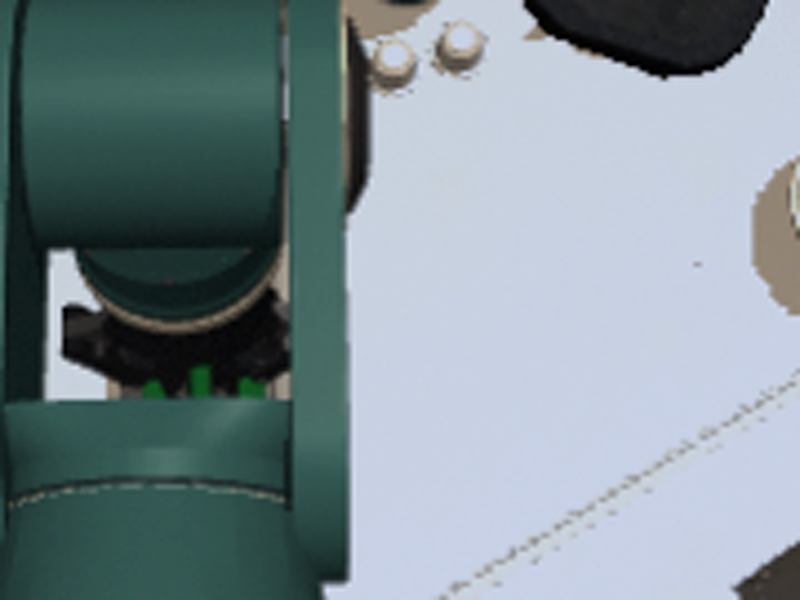

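The arm hides the work from the top camera, so I'll use the wrist and side cameras.

```bash
cat >> h.py <<'E'
def wrist(f):
    o=ctrl.get_obs(); im=ctrl.get_image('wrist')
    T=np.eye(4);T[:3,:3]=Ro.from_quat(o['tool_rot']).as_matrix();T[:3,3]=o['tool_pos']
    W=np.linalg.inv(T@np.array(im['tool_from_camera'])); im['R']=W[:3,:3];im['t']=W[:3,3]
    np.save(f'pics/{f}.npy',im,allow_pickle=True); return im
E
python3 - <<'E'
from h import *
a=cv2.resize(wrist('w2')['color'][:,:,::-1],(400,300),interpolation=cv2.INTER_AREA)
im=save('side','side1')
w=load('w2')['color'][:,:,::-1]
s=im['color'][165:300,180:360,::-1]
s=cv2.convertScaleAbs(cv2.resize(s,(400,300),interpolation=cv2.INTER_CUBIC),alpha=1.2)
cv2.imwrite('pics/m1.png',np.vstack([np.hstack([cv2.resize(s,(400,300)),a])]))
cv2.imwrite('pics/m1.png',np.vstack([cv2.resize(w,(560,420))[:300],np.hstack([s,np.zeros((300,160,3),np.uint8)])]))
E
```

```text
(no output)
```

View pics/m1.png

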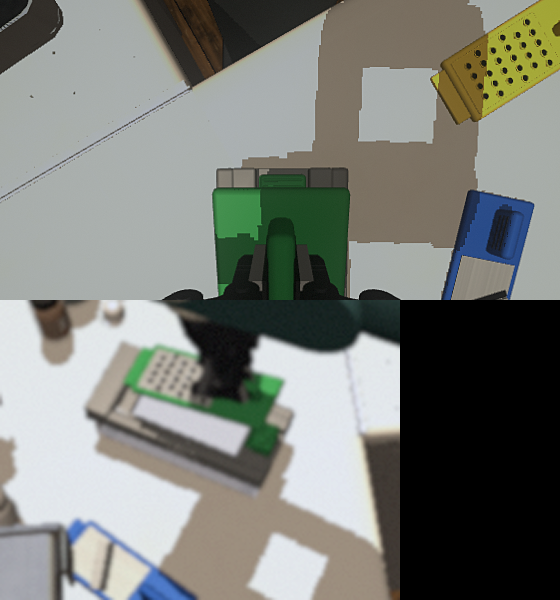

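The wrist view shows the box's rear edge corners at (216,169) and (349,168), the latch at columns 259–307, and the panel's rear edge at row 190. I'll zoom in on that strip and overlay the predicted points.

```bash
python3 - <<'E'
from h import *
im=load('w2'); L=Ro.from_euler('z',B)
V=np.array([(-113,52,72),(-113,-52,72),(-113,17,72),(-113,-17,72)])/1000
print('box',proj(im,L.apply(V)+[.533,.0222,0]).round(1))
c=im['color'][155:215,200:365,::-1]; c=cv2.resize(c,(792,288),interpolation=cv2.INTER_CUBIC)
cv2.imwrite('pics/c3.png',cv2.convertScaleAbs(c,alpha=1.4))
P,Rp=state()
Q=np.array([(-80,33,8),(-80,-33,8),(-67,0,34)])/1000
print('pan',proj(im,(Rp@Q.T).T+P).round(1))
E
```

```text
box [[350.2 164.9]
 [211.6 165.4]
 [303.6 165. ]
 [258.3 165.2]]
tcp [0.4698 0.0206 0.1616] yaw,tilt,roll [-0.12 11.94  0.17] origin [-22.1  -0.6  78.5] tip [69.9 -0.8 59.1] rear [-100.3   -0.5   95.1] F [ 0.9 -0.8 -0.3] w 0.010694516049991578
pan [[351.5 187. ]
 [210.2 187.1]
 [280.9 233.5]]
```

View pics/c3.png

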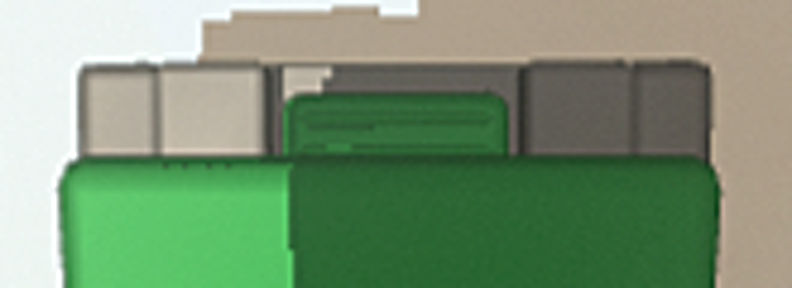

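```bash
sed -i 's/^S=.*/S=np.array([.5335,.0231,.062]);B=.0159/' h.py
```

>>> jog_arm:
  commands:
    - [[0, 0, 0, 0, 1.5, -20, 1], [0, 0, 0, 0, 0, -20, 1], [0, 0, 0, 0, 0, -8, 1], [0, 0, 0, 0, 0, -4, 1], [0, 0, 0, 0, 0, -2, 1], [0, 0, 0, 0, 0, -2, 1], [0, 0, 0, 0, 0, 0, 1], [0, 0, 0, 0, 0, 0, 1]]

```text
t: 6.3
tool_pos: [0.4701, 0.0229, 0.1057]
tool_rot: [-0.007, 0.995, 0.001, -0.104]
wrist_force: [0.1, -1.2, -0.9]
width: 0.0107
gripper_force: 58.7
```

```bash
python3 - <<'E'
from h import *
state()
E
```

```text
tcp [0.4701 0.0229 0.1057] yaw,tilt,roll [-0.04 11.97  0.18] origin [-22.3   0.8  22.6] tip [69.7  0.8  3.1] rear [-100.5    0.9   39.2] F [ 0.1 -1.2 -0.9] w 0.010668036600670798
```

>>> jog_arm:
  commands:
    - [[0, 0, 0, 0, -0.5, -1.3, 1], [0, 0, 0, 4, 0, 0, 1], [0, 0, 0, 4, 0, 0, 1], [0, 0, 0, 4, 0, 0, 1], [0, 0, 0, 3, 0, 0, 1], [0, 0, 0, 2, 0, 0, 1], [0, 0, 0, 0, 0, 0, 1], [0, 0, 0, 0, 0, 0, 1]]

```text
t: 7.1
tool_pos: [0.4869, 0.0224, 0.1039]
tool_rot: [-0.007, 0.994, 0.001, -0.105]
wrist_force: [0.3, -0.3, -0.3]
width: 0.0108
gripper_force: 58.7
```

```bash
python3 - <<'E'
from h import *
state()
E
```

```text
tcp [0.4869 0.0224 0.1039] yaw,tilt,roll [-0.04 12.01  0.18] origin [-5.5  0.1 20.8] tip [86.4  0.   1.2] rear [-83.8   0.1  37.5] F [ 0.3 -0.3 -0.3] w 0.01076926458204964
```

>>> jog_arm:
  commands:
    - [[0, 0, 0, 2, 0, 0, 1], [0, 0, 0, 2, 0, 0, 1], [0, 0, 0, 2, 0, 0, 1], [0, 0, 0, 1, 0, 0, 1], [0, 0, 0, 0, 0, 0, 1], [0, 0, 0, 0, 0, 0, 1]]

```text
t: 7.7
tool_pos: [0.4939, 0.0224, 0.1039]
tool_rot: [-0.007, 0.994, 0.001, -0.105]
wrist_force: [-0.5, 0.3, -0.4]
width: 0.0108
gripper_force: 58.7
```

```bash
python3 - <<'E'
from h import *
state()
im=save('side','side2'); print(proj(im,[[.616,.0236,.0765],[.47,.02,.1]]))
s=im['color'][165:300,180:360,::-1]
cv2.imwrite('pics/s2.png',cv2.convertScaleAbs(cv2.resize(s,(800,600),interpolation=cv2.INTER_CUBIC),alpha=1.2))
E
```

```text
tcp [0.4939 0.0224 0.1039] yaw,tilt,roll [-0.04 12.01  0.18] origin [ 1.5 -0.1 20.8] tip [93.4 -0.1  1.3] rear [-76.8   0.   37.5] F [-0.5  0.3 -0.4] w 0.010772180909907865
[[236.42556613 201.0916435 ]
 [287.98759076 217.17095777]]
```

View pics/s2.png

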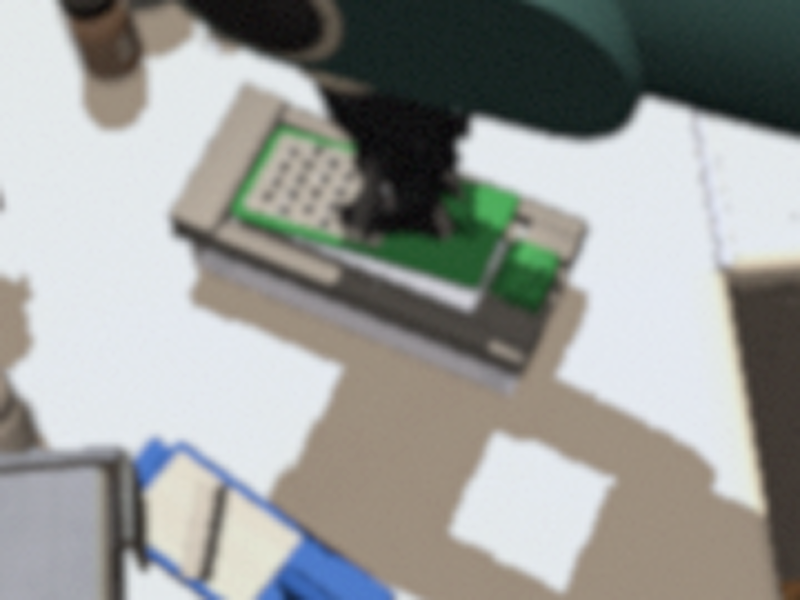

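The lip hides the tongue, and the rim sits close to it with the finned end raised. Now I'll swing the finned end down about the tongue tip.

>>> jog_arm:
  commands:
    - [[0, -1.5, 0, -1, 0, -3.7, 1], [0, -1.5, 0, -0.9, 0, -3.7, 1], [0, -1.5, 0, -0.8, 0, -3.7, 1], [0, -1.5, 0, -0.7, 0, -3.7, 1], [0, 0, 0, 0, 0, 0, 1], [0, 0, 0, 0, 0, 0, 1]]

```text
t: 8.35
tool_pos: [0.4904, 0.0224, 0.0894]
tool_rot: [-0.007, 0.999, 0.0, -0.052]
wrist_force: [-0.2, -0.5, -0.8]
width: 0.0106
gripper_force: 58.7
```

```bash
python3 - <<'E'
from h import *
state()
E
```

```text
tcp [0.4904 0.0224 0.0894] yaw,tilt,roll [-0.05  5.99  0.09] origin [-0.  -0.  10.7] tip [93.5 -0.1  0.9] rear [-79.6   0.1  19. ] F [-0.2 -0.5 -0.8] w 0.010603473400163384
```

>>> jog_arm:
  commands:
    - [[0, -1, 0, -0.5, 0, -2.5, 1], [0, -1, 0, -0.4, 0, -2.5, 1], [0, -1, 0, -0.3, 0, -2.5, 1], [0, 0, 0, 0, 0, 0, 1], [0, 0, 0, 0, 0, 0, 1]]

```text
t: 8.85
tool_pos: [0.4892, 0.0224, 0.0815]
tool_rot: [-0.007, 1.0, 0.0, -0.026]
wrist_force: [2.9, 0.4, -1.3]
width: 0.011
gripper_force: 58.6
```

```bash
python3 - <<'E'
from h import *
state()
E
```

```text
tcp [0.4892 0.0224 0.0815] yaw,tilt,roll [-0.06  3.    0.05] origin [-0.4 -0.   5.1] tip [93.5 -0.1  0.2] rear [-80.3   0.1   9.3] F [ 2.9  0.4 -1.3] w 0.010996963773194148
```

>>> jog_arm:
  commands:
    - [[0, -1, 0, -0.3, 0, -2.4, 1], [0, -1, 0, -0.2, 0, -2.4, 1], [0, -0.5, 0, -0.1, 0, -1.2, 1], [0, -0.5, 0, -0.1, 0, -1.2, 1], [0, 0, 0, 0, 0, 0, 1], [0, 0, 0, 0, 0, 0, 1]]

```text
t: 9.45
tool_pos: [0.4885, 0.0224, 0.0744]
tool_rot: [-0.007, 1.0, -0.0, -0.0]
wrist_force: [0.4, -0.0, -0.6]
width: 0.011
gripper_force: 58.9
```

```bash
python3 - <<'E'
from h import *
state()
E
```

```text
tcp [0.4885 0.0224 0.0744] yaw,tilt,roll [-0.06  0.03 -0.  ] origin [-0.4 -0.   0.3] tip [93.6 -0.1  0.3] rear [-80.4   0.1   0.4] F [ 0.4 -0.  -0.6] w 0.01103324236200776
```

>>> jog_arm:
  commands:
    - [[0, 0, 0, 0, 0, -0.5, 1], [0, 0, 0, 0, 0, -0.5, 1], [0, 0, 0, 0, 0, 0, 1]]

```text
t: 9.75
tool_pos: [0.4887, 0.0224, 0.0741]
tool_rot: [-0.007, 1.0, -0.0, -0.0]
wrist_force: [-4.7, -0.2, 7.5]
width: 0.011
gripper_force: 59.9
```

```bash
python3 - <<'E'
from h import *
state()
E
```

```text
tcp [0.4887 0.0224 0.0741] yaw,tilt,roll [-0.06  0.01 -0.  ] origin [-0.2 -0.  -0. ] tip [93.8 -0.1 -0. ] rear [-80.2   0.   -0. ] F [-4.7 -0.2  7.5] w 0.010970539702156317
```

>>> jog_arm:
  commands:
    - [[0, 0, 0, 0, 0, 0.6, 1], [0, 0, 0, 0, 0, 0, 0.2], [0, 0, 0, 0, 0, 0, 0.2], [0, 0, 0, 0, 0, 0, 0.2], [0, 0, 0, 0, 0, 0, 0.2]]

```text
t: 10.25
tool_pos: [0.4886, 0.0224, 0.074]
tool_rot: [-0.007, 1.0, -0.0, -0.0]
wrist_force: [-0.7, 0.0, 0.6]
width: 0.0345
gripper_force: 0.0
```

>>> jog_arm:
  commands:
    - [[0, 0, 0, 0, 0, 10, 0.2], [0, 0, 0, 0, 0, 20, 0.2], [0, 0, 0, 0, 0, 30, 0.2], [0, 0, 0, -40, 0, 30, 0.2], [0, 0, 0, -40, 0, 10, 0.2], [0, 0, 0, 0, 40, 0, 0.2], [0, 0, 0, 0, 45, 0, 0.2], [0, 0, 0, 0, 45, 0, 0.2], [0, 0, 0, 0, 45, 0, 0.2], [0, 0, 0, 0, 45, 0, 0.2]]

```text
t: 11.25
tool_pos: [0.4083, 0.2444, 0.1752]
tool_rot: [-0.007, 1.0, 0.0, 0.001]
wrist_force: [1.5, -1.2, 0.3]
width: 0.0341
gripper_force: 0.0
```

```bash
python3 - <<'E'
from h import *
im=save('top','top3'); o=ctrl.get_obs();print(o['tool_pos'],o['width'])
L=Ro.from_euler('z',B);V=np.array([(80,33,8),(80,-33,8),(-80,33,8),(-80,-33,8)])/1000
print(((proj(im,L.apply(V)+S)-[235,145]+.5)*5.6-.5).round(0))
c=cv2.resize(im['color'][145:250,235:375,::-1],(784,588),interpolation=cv2.INTER_CUBIC)[:,:330]
s=save('side','side3')['color'][180:270,210:330,::-1]
s=cv2.resize(s,(464,348),interpolation=cv2.INTER_CUBIC); s=np.vstack([s,np.zeros((240,464,3),np.uint8)])
cv2.imwrite('pics/f.png',cv2.convertScaleAbs(np.hstack([c,s]),alpha=1.2))
E
```

```text
[0.40785573 0.24906711 0.17482768] 0.03407529121483667
[[ 72. 117.]
 [213. 111.]
 [ 80. 457.]
 [225. 452.]]
```

View pics/f.png

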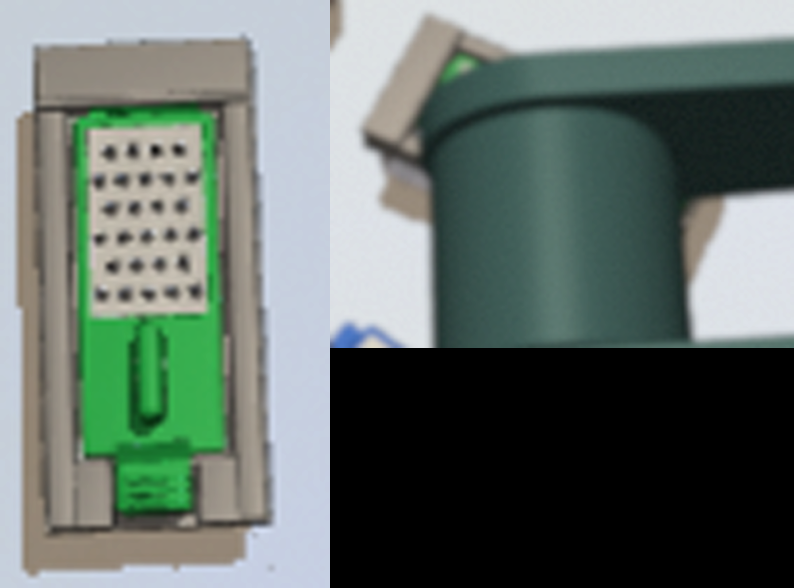

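The panel lies in the frame with its corners at about (77,120), (213,112), (84,458) and (226,452), which matches the home prediction to within a millimetre or two. The latch is back at its original spot (front edge at row 443), overlapping the panel's end at row 455. The robot is clear.

```bash
python3 -c "
from plant import ctrl
print(ctrl.close_job())"
```

```text
the job is handed in; nothing more can be done
None
```

The green grating panel is fitted: its tongue is under the lip, it lies flat on the seat, and the latch is back over its finned end. I handed the job in at about 11.4 s with the robot clear.

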